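Uncap the injector and hold the gauge on its plunger

ROBOT

A 6-joint arm with a two-finger parallel gripper is mounted at the origin on the work surface. World frame = base frame: x ahead of the robot, y to its left, z up, the work surface at z = 0. Lengths are in mm, angles in rad, forces in N, time in s.
With the tool pointing down it reaches from about 300 to 775 mm from the base axis. Payload 14.6 kg.
Tool frame: the origin (TCP) lies on the centre line of the jaws, within the pads' length; the fingertips stand ahead of it and the grasp point (between the pads) is the TCP (manip.tip_reach is the z of the fingertips in the tool frame, in mm); z points along the fingers, y is the direction in which the jaws open and shut (so a half turn about z gives the same grasp; the last joint's range is limited). The gripper opens to 94 mm and grips with 3 to 60 N. Pads are 16 mm wide; open, the fingers measure 119 mm over their backs; the gripper's body (75 mm by 177 mm) begins 78 mm behind the grasp point.
Start: joints at [-1.323, 0.3, 1.521, -0, 1.321, -0.067], TCP at [170.287, -522.964, 224.446] pointing down, gripper open.
Joint ranges: [-3.03, 3.03], [-0.79, 2.21], [0.23, 2.52], [-1.04, 4.18], [0, 3.07], [-2.55, 2.55]. Speed limits (rad/s): [2.22, 2.22, 2.57, 3.14, 3.14, 3.14].

INTERFACE

Orientations are given as [roll, pitch, yaw] about the fixed x, y, z axes, in that order (R = Rz(yaw) Ry(pitch) Rx(roll)).
In Python, from cell import manip, camera, search_frame, masks_of, tip_of gives the robot as it stands.
- The arm moves only by the tool send_rows, never from a script. Its argument "plan" is a list of rows, each an object with "travel": the shift along the tool's x, y, z in mm, a list of three; "delta_rot": the turn, a rotation vector about the tool's x, y, z in degrees, a list of three; "fingers": the gripper's target within -1 to 1 (shut at 1, half-way at 0, fully open at -1). In form: [{"travel": [dx, dy, dz], "delta_rot": [wx, wy, wz], "fingers": fingers}, ...]. A call has 1 to 20 rows; each row shifts and turns the commanded pose from where the row before left it, along the tool's axes as they then stand; what a row does not reach is not made up. A row lasts 1/8 s, in which the tool goes at most 62.5 mm and 10.7 degrees, less where a joint would pass 70% of its speed; a pose out of reach is approached as far as the arm can. A call is refused whole if a number of a shift passes 62.5 or a number of a turn 10.7, either way. A call with a gripper value outside its range is refused whole. The fingers move at their own pace and stop on an object; "grip_force" is the grip in N (left out, the last holds). Time passes only in rows, so rows that do not move let the fingers close. It gives the time, the measured TCP pose, the force and the opening at its end, in the units of the state.
- manip.read_state(): the state, without advancing time (a new reading comes with each control period).
- camera(name): name is "scene" or "top" or "wrist"; returns a dict with "color" (420x560x3 uint8, red, green, blue), "z_map" (420x560 float32, mm along the optical axis (not along the pixel's ray), 0 where there is no reading), "fov_y" (degrees; the focal length in pixels is half the picture's height over the tangent of half this angle, whatever the lens; pixels are square), "cx", "cy" (the principal point, pixels), "world_from_camera" (4x4, takes a point from camera to world coordinates); the wrist camera has in their place "tool_from_camera" (4x4, takes a point from camera to tool coordinates, whose origin is the TCP and whose axes are the flange's). Camera axes: x right, y up, looking along -z (the intrinsics and any distortion apply to the point x, -y, -z); pixel columns grow to the right and rows downward; lengths in mm; the calibration is good to about 2 mm. A picture is of the moment at which its call begins: read the wrist's pose just before it.
- manip.sign_off(): hands the job in, once; it reports no verdict.
Trained networks look in the newest picture that a camera, given by its name, has taken for a name from the list of things; names that differ only in an ending like _2 or _b are one class to them, and where a whole thing is asked for, a point or a joint stands for the part that bears it (a point fixed in the world has none). Each returns a list of dicts, best first, with "confidence" (0 to 1); they miss things now and then, are a little off and sometimes report something else, mostly with a low value. They report only what shows in the picture. A call takes as long as a camera call. They do not tell look-alikes from the thing itself.
- search_frame(name, camera): "at" ([x, y, z] in mm, in the coordinates of the camera as it stood for that picture, good to about 4 mm: the middle of the surface that is visible of it).
- masks_of(name, camera): "region" (420x560 bool, what is visible of it).
- tip_of(name, camera): "at" ([x, y, z] in mm, in the coordinates of the camera as it stood for that picture, good to about 4 mm: a listed point, or the origin of a listed thing).
The state is a dict: "clock": time; "joints": joint angles; "qd": joint speeds; "effort": joint torques, N m; "eef_pos": TCP position; "eef_rot": TCP orientation; "wrist_force": force on the tool from outside, world axes, zero at the start; "moment": the same for the moment, N m; "finger_gap": finger opening in mm.
Only numpy, scipy, OpenCV 4.12 (cv2) and the standard library are available. Lean on these libraries where they do the work, as an engineer would, in place of code of your own. Each camera call takes 0.05 s, during which the arm holds its last target. There are 200 camera calls.

TASK

Unscrew the yellow captive cap of the injector anticlockwise (seen from above) until its plug is out of the port, and swing it on its arm well aside. Then draw the green gauge out of its blue stand and, holding it upright, rest its steel tip on the red spot in the middle of the white sprung plunger inside the port, gently pressing the plunger about half-way down with the gauge alone. Finish while still holding it there, and leave the nut, the solenoid and the wrench where they are.

Things in the scene. Friction and masses are not known exactly. Their poses are not given: they have to be found in the camera images.
- port_rim (a point): centre of the round open port on top of the upright steel injector, on its rim, 120 mm above the work surface; bore 30 mm wide, neck 46 mm outside. It is part of a fixed black vise fixture, turned about the vertical by up to 0.35 rad. Axes: x, y along its base plate (130 x 170 mm), z up. Two vise jaws, 80 mm high, flank the injector in x, out to 53 mm
- post_axis (a point): on the axis of the vertical post (14 mm across, 27 mm collar) about which the cap's arm swings, at the rim's height, 85 mm from the port in port_rim's -y; post top 10 mm above this. The flat arm lies on the rim, 6 mm thick, when the cap is screwed down
- cap_mid (a point): middle of the yellow ribbed screw cap, an upright cylinder 44 mm across and 34 mm tall (17 mm up and down from here), 85 mm from the post's axis; grip it from above across any diameter. Directly under it is the arm's ring, 54 mm wide and 6 mm thick. Screwed down, this point is 23 mm above the rim. It rises with the thread, travels with the arm and never comes off it
- turn (a joint): turn of the cap in its arm, rad: 0 screwed down, grows as it is unscrewed (anticlockwise from above), stop at 1.75; starts at 0 to 0.25. Cap and arm rise 7.5 mm per rad. A plug under the cap reaches 8 mm into the bore when screwed down: it is out, and the arm free to swing, from 1.2 rad on. About 0.1 N m turns it; it stays where it is left
- swing (a joint): swing of the cap's arm about the post, rad: 0 over the port, grows clockwise from above (the cap leaves the port towards the +x of port_rim's frame), stop at 1.75. Well aside means past 1.1. About 1 N at the cap moves it; it stays where it is left
- plunger_spot (a point): red spot, 8 mm across, in the middle of the flat top of the white plunger (22 mm across) inside the port, 12 mm below the rim when not pressed. It moves down with the plunger
- plunger (a joint): how far the sprung plunger is pressed down, m: 0 released, 0.010 at its stop, 0.005 half-way. It takes 1.5 N to start and 0.6 N more per mm (4.5 N half-way, 7.5 N at the stop)
- gauge_mid (a point): grip point on the axis of the green gauge, 78 mm above its tip. The gauge (about 80 g) is a pen-like probe 118 mm long, standing point down: a steel rod 6 mm across for the lowest 44 mm, then a round green barrel 22 mm across up to 112 mm, a blunt end to 118 mm. z runs from the tip up. The barrel's shoulder rests on the stand
- gauge_tip (a point): point of the gauge's steel tip (3 mm across at the very end), on its axis
- stand_top (a point): centre of the top of the fixed blue stand, a block 70 x 70 x 50 mm high with a 10 mm hole through it in which the gauge's rod stands; the rod leaves the hole after 44 mm of lift. On the drawn start, the stand and the fixture may have changed sides
- union_nut: loose brass union nut, ring 36 mm across and 16 mm high, origin under its centre; leave alone
- solenoid: loose black solenoid, 34 mm across and 36 mm high with a small grey socket at its side, origin under its centre; leave alone
- wrench: loose open-ended wrench 170 mm long lying flat beyond the fixture, origin under its middle; leave alone
Things that resemble listed ones, but are neither listed nor needed, are in the scene too. There is more than one size of the part that bears gauge_mid; the job needs the smallest.

How it is judged (in metres and radians):
On the way, in this order (a step that is already met when the one before it is completed fails the run):
1. the cap is unscrewed until its plug is out of the port (turned past 1.2 rad) (value of joint turn above 1.2 rad), for 0.1 s.
2. the cap is swung well aside (past 1.1 rad) (value of joint swing above 1.1 rad), for 0.2 s.
3. the gauge is drawn out of its stand (z of gauge_tip in the frame of stand_top above 0.003 m and contact force between the fingers and gauge above 1 N), for 0.2 s.
At the end, for the whole second after the job is handed in: Held through the last second: the gauge gripped by the fingers, upright within 0.12 rad (7 degrees), its tip within 4 mm of the red spot's centre, pressing the plunger between 2.5 and 7.5 mm down (of 10) with 1.5 to 9 N, and at rest (under 10 mm/s); the cap's arm swung past 1.1 rad (value of joint swing above 1.1 rad and value of joint plunger between 0.0025 and 0.0075 m and contact force between gauge and plunger between 1.5 and 9 N and horizontal distance between gauge_tip and plunger_spot below 0.004 m and angle between gauge_tip's own z axis and vertical below 0.12 rad and z of gauge_mid in the frame of port_rim above 0 m and contact force between the fingers and gauge above 2 N and linear speed of gauge below 0.01 m/s); the arm keeps its last pose, push and grip.
It fails at once if the plunger is struck or pressed hard (over 15 N) (contact force between gauge and plunger above 15 N).
It fails at once if the robot itself touches the plunger (contact force between any of the fingers, the arm and plunger above 0.3 N).
It fails at once if the nut, the solenoid or the wrench is moved by over 20 mm (distance of any of union_nut, solenoid, wrench from where it was at the start of the episode above 0.02 m).
It also fails if it takes over 61 s, if anything falls off the work surface, if the arm or the gripper's body presses on something with over 40 N, if the wrist force passes 120 N, or if a joint passes its speed limit or range.

## Working session

There is one attempt and no reset: what is moved stays moved. The work goes in short steps, Python scripts to look and compute and a tool call to move; the robot and the scene stay as the last step left them, time stands still between calls to the robot, and variables do not carry over. Pictures are saved under pics/ and viewed, about 8 in all and at most 12, crops included, and the job is handed in when it is done.

Besides the shell and the picture viewer there is one more tool, called after ">>>" by a JSON object that holds its "fn" and its "kwargs", one argument or row to a line. send_rows: Moves the arm, as the interface text tells. Its arguments: {"type":"object","properties":{"plan":{"type":"array"},"grip_force":{"type":"number"}},"required":["plan"]}

```bash
mkdir -p pics; cat > h.py <<'E'
import numpy as np, cv2
from cell import manip, camera, search_frame, masks_of, tip_of
from scipy.spatial.transform import Rotation as R
def pose():
    s=manip.read_state(); T=np.eye(4); T[:3,:3]=R.from_euler('xyz',s['eef_rot']).as_matrix(); T[:3,3]=s['eef_pos']; return T
def shot(n):
    P=pose(); c=camera(n)
    c['W']=c['world_from_camera'] if n!='wrist' else P@np.array(c['tool_from_camera'])
    c['W']=np.array(c['W']); c['f']=210/np.tan(np.radians(c['fov_y'])/2); return c
def w(c,p): return (c['W']@np.r_[p,1])[:3]
def cloud(c):
    v,u=np.mgrid[:420,:560]; z=c['z_map']
    p=np.stack([(u-c['cx'])*z/c['f'],-(v-c['cy'])*z/c['f'],-z],-1)
    return p@c['W'][:3,:3].T+c['W'][:3,3]
def save(c,name): cv2.imwrite('pics/'+name,c['color'][...,::-1])
E
python3 - <<'E'
from h import *
np.set_printoptions(precision=1,suppress=True)
print(manip.read_state(), manip.tip_reach)
ims=[]
for n in ['scene','top']:
    c=shot(n); ims.append(c['color']); print(n,c['fov_y'],c['cx'],c['cy'],c.get('distortion'),list(c))
    print(c['W'])
    for k in ['port_rim','post_axis','cap_mid','gauge_mid','gauge_tip','stand_top','union_nut','solenoid','wrench']:
        for d in tip_of(k,n)[:4]: print(k,round(d['confidence'],2),w(c,d['at']))
    save(c,n+'0.png'); np.save(n+'0.npy',cloud(c))
E
```

```text
{'clock': 0.0, 'joints': array([-1.3,  0.3,  1.5,  0. ,  1.3, -0.1]), 'qd': array([ 0.,  0., -0.,  0.,  0.,  0.]), 'effort': array([ -0. , -53.2, -35.3,   0.1,   0. ,  -0. ]), 'eef_pos': array([ 170.3, -522.7,  223.9]), 'eef_rot': array([-3.1, -0. ,  0.3]), 'wrist_force': array([-0.3, -0.9,  0. ]), 'moment': array([0., 0., 0.]), 'finger_gap': 93.79498091271122} 19.0
scene 46.65855983023989 281.0275874275201 212.43425691153868 None ['color', 'z_map', 'fov_y', 'cx', 'cy', 'world_from_camera', 'W', 'f']
[[  -0.1   -0.7    0.7 1186.3]
 [   1.    -0.1    0.1   95.7]
 [   0.     0.8    0.7  666.2]
 [   0.     0.     0.     1. ]]
port_rim 0.69 [ 541.7 -139.8  121.2]
post_axis 0.58 [ 536.6 -224.   116.6]
gauge_mid 0.96 [519.1 171.9  87.4]
gauge_mid 0.95 [583.  293.3 105.2]
gauge_mid 0.83 [519.2 270.5 108.6]
gauge_tip 0.84 [519.9 270.1   1.5]
gauge_tip 0.74 [584.1 289.8  -4.6]
stand_top 0.85 [521.2 170.4  40.8]
union_nut 0.53 [445.    0.5   4.1]
solenoid 0.73 [606.4  -2.3  -0.4]
solenoid 0.38 [524.1 172.3  82. ]
wrench 0.79 [710.8  94.8   3.1]
top 43.47639139264812 279.7983386548549 206.6173141231698 None ['color', 'z_map', 'fov_y', 'cx', 'cy', 'world_from_camera', 'W', 'f']
[[   0.     1.    -0.1  509.9]
 [  -1.     0.     0.    32.6]
 [   0.     0.1    1.  1208.3]
 [   0.     0.     0.     1. ]]
port_rim 0.93 [ 543.2 -139.6  116.4]
post_axis 0.87 [ 527.4 -221.5  120. ]
post_axis 0.41 [441.4   4.2  -0.9]
cap_mid 0.9 [ 545.6 -139.1  142.8]
gauge_mid 0.67 [523.  173.4  78.7]
gauge_mid 0.62 [624.1 291.9  96.7]
gauge_mid 0.61 [568.4 279.6  96.7]
gauge_tip 0.9 [520.4 265.    6.6]
gauge_tip 0.79 [582.1 291.7  -0.5]
stand_top 0.78 [525.6 171.7  50.4]
stand_top 0.25 [ 528.4 -221.2  120.1]
union_nut 0.48 [445.3   3.9   0.7]
union_nut 0.33 [610.7  -4.   -1.3]
solenoid 0.63 [608.4  -0.6  -0.2]
wrench 0.93 [709.8  98.   -0.2]
```

View pics/scene0.png

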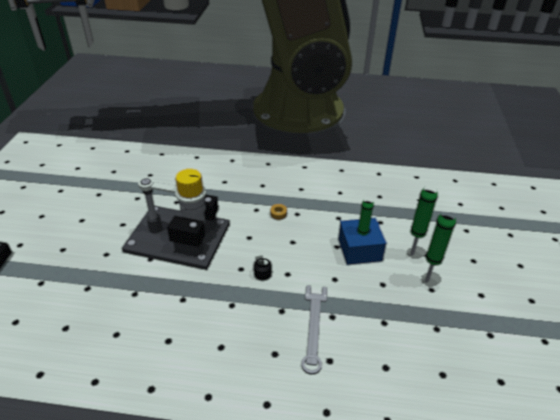

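View pics/top0.png

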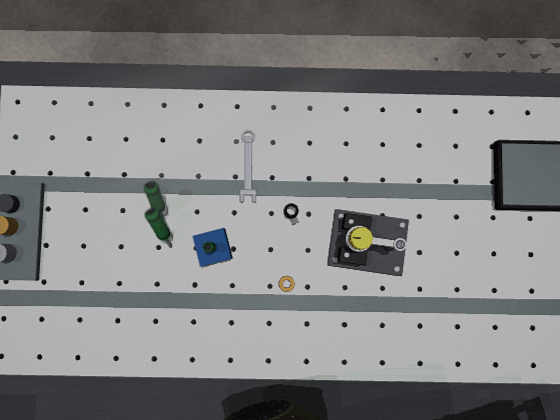

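The scene view shows the fixture with the cap at (190,183) and the post at (147,188). The short gauge is in the blue stand at (365,215), and two larger look-alikes stand at (425,215) and (440,240). The top view agrees: cap (360,238), post (400,244), gauge (210,247). Next I refine these from the depth data.

```bash
python3 - <<'E'
from h import *
np.set_printoptions(precision=1,suppress=True)
for n in ['top','scene']:
    P=np.load(n+'0.npy'); im=cv2.imread(f'pics/{n}0.png'); hsv=cv2.cvtColor(im,cv2.COLOR_BGR2HSV)
    def rep(t,m):
        q=P[m]; 
        if len(q)<5: print(n,t,len(q)); return
        print(n,t,len(q),'med',np.median(q,0),'mid',(np.percentile(q,2,axis=0)+np.percentile(q,98,axis=0))/2,'max',np.percentile(q,98,axis=0))
    near=lambda x,y,r:np.hypot(P[...,0]-x,P[...,1]-y)<r
    yel=(hsv[...,0]>20)&(hsv[...,0]<35)&(hsv[...,1]>150)
    rep('captop',near(543,-139,45)&(P[...,2]>150)&yel)
    rep('post',near(529,-222,22)&(P[...,2]>123))
    rep('postall',near(529,-222,22)&(P[...,2]>110))
    rep('gtop',near(521,172,30)&(P[...,2]>110))
    rep('g',near(521,172,30)&(P[...,2]>65))
    m=near(521,172,60)&(P[...,2]>46)&(P[...,2]<55)&~near(521,172,16); rep('stand',m)
    r=cv2.minAreaRect(P[m][:,:2].astype(np.float32)); print('standrect',r)
    m=near(535,-170,125)&(P[...,2]>6)&(P[...,2]<140)
    for z0,z1 in((4,30),(60,90)):
        m=near(535,-170,125)&(P[...,2]>z0)&(P[...,2]<z1); print(z0,m.sum(),cv2.minAreaRect(P[m][:,:2].astype(np.float32)))
    print('table z',np.median(P[near(450,100,30)],0), 'tall',[np.percentile(P[near(x,y,40)],99,axis=0)[2] for x,y in((583,292),(519,270),(521,172))])
E
```

```text
top captop 261 med [ 544.2 -141.1  159.4] mid [ 544.  -137.8  158.5] max [ 563.8 -117.2  163.6]
top post 155 med [ 534.2 -220.   128.3] mid [ 534.2 -219.1  128.3] max [ 546.4 -204.   132.6]
top postall 164 med [ 534.3 -219.8  128.1] mid [ 534.2 -219.1  127.4] max [ 546.5 -204.   132.6]
top gtop 97 med [522.8 172.8 116.3] mid [522.9 172.6 117.7] max [533.2 182.8 124.5]
top g 119 med [522.8 170.6 115.2] mid [522.7 172.3  96.4] max [532.8 182.7 124.3]
top stand 780 med [523.2 172.   49.5] mid [522.4 172.4  50.2] max [559.2 208.1  54. ]
standrect ((522.293212890625, 172.56692504882812), (69.73628234863281, 70.42335510253906), 15.697641372680664)
4 2860 ((538.3865356445312, -169.5685272216797), (242.7637939453125, 241.3982391357422), 62.48210525512695)
60 782 ((541.7318725585938, -164.67840576171875), (111.1570816040039, 105.94844818115234), 82.85011291503906)
table z [449.3  99.6  -0.1] tall [np.float64(144.2445634724325), np.float64(93.66070603327427), np.float64(122.78901893206984)]
scene captop 396 med [ 551.6 -136.8  160.2] mid [ 546.4 -137.6  156.5] max [ 565.6 -118.2  162.3]
scene 
[... 205 characters left out ...]
ed [527.5 172.2 117. ] mid [521.9 172.5 117.2] max [532.7 182.8 124.2]
scene g 336 med [528.8 171.7  98.8] mid [523.  172.1  95.1] max [532.6 182.2 123.3]
scene stand 808 med [530.9 169.   49.9] mid [523.8 172.6  49.4] max [560.  210.3  52. ]
standrect ((520.3206787109375, 172.10006713867188), (74.42459869384766, 71.43988037109375), 15.16944694519043)
4 3051 ((555.4767456054688, -177.6063232421875), (243.19313049316406, 192.93626403808594), 70.54698181152344)
60 1171 ((540.572998046875, -168.70635986328125), (120.35745239257812, 109.0883560180664), 82.89085388183594)
table z [450.6 100.1   0.5] tall [np.float64(158.77351319246), np.float64(158.62479986610262), np.float64(121.43761405682474)]
```

```bash
cat >> h.py <<'E'
def plan(pos,yaw,n,T=None):
    """n rows to a tool-down pose: prints travel/delta_rot per row"""
    T=pose() if T is None else T
    G=R.from_euler('xyz',[np.pi,0,yaw]); R0=R.from_matrix(T[:3,:3]); rv=(R0.inv()*G).as_rotvec()
    p=T[:3,3]; d=(np.array(pos)-p)/n
    for i in range(n):
        Ri=R0*R.from_rotvec(rv*i/n)
        print(np.round(Ri.inv().apply(d),2).tolist(),np.round(np.degrees(rv/n),3).tolist())
        if np.linalg.norm(rv)<0.02: print('x',n); break
E
python3 - <<'E'
from h import *
print(manip.read_state()['eef_rot'])
plan([545,-138.5,215],0.315,15)
E
```

```text
[-3.14155526e+00  1.25202440e-05  3.14828988e-01]
[31.69, -16.64, 0.63] [-0.0, 0.0, -0.001]
x 15
```

>>> {"fn": "send_rows", "kwargs": {
  "plan": [
    {"travel": [31.7, -16.6, 0.6], "delta_rot": [0, 0, 0], "fingers": -1},
    {"travel": [31.7, -16.6, 0.6], "delta_rot": [0, 0, 0], "fingers": -1},
    {"travel": [31.7, -16.6, 0.6], "delta_rot": [0, 0, 0], "fingers": -1},
    {"travel": [31.7, -16.6, 0.6], "delta_rot": [0, 0, 0], "fingers": -1},
    {"travel": [31.7, -16.6, 0.6], "delta_rot": [0, 0, 0], "fingers": -1},
    {"travel": [31.7, -16.6, 0.6], "delta_rot": [0, 0, 0], "fingers": -1},
    {"travel": [31.7, -16.6, 0.6], "delta_rot": [0, 0, 0], "fingers": -1},
    {"travel": [31.7, -16.6, 0.6], "delta_rot": [0, 0, 0], "fingers": -1},
    {"travel": [31.7, -16.6, 0.6], "delta_rot": [0, 0, 0], "fingers": -1},
    {"travel": [31.7, -16.6, 0.6], "delta_rot": [0, 0, 0], "fingers": -1},
    {"travel": [31.7, -16.6, 0.6], "delta_rot": [0, 0, 0], "fingers": -1},
    {"travel": [31.7, -16.6, 0.6], "delta_rot": [0, 0, 0], "fingers": -1},
    {"travel": [31.7, -16.6, 0.6], "delta_rot": [0, 0, 0], "fingers": -1},
    {"travel": [31.7, -16.6, 0.6], "delta_rot": [0, 0, 0], "fingers": -1},
    {"travel": [31.7, -16.6, 0.6], "delta_rot": [0, 0, 0], "fingers": -1},
    {"travel": [0, 0, 0], "delta_rot": [0, 0, 0], "fingers": -1},
    {"travel": [0, 0, 0], "delta_rot": [0, 0, 0], "fingers": -1}
  ]
}}

```text
clock: 3.12
eef_pos: [545.0, -139.2, 215.3]
eef_rot: [-3.142, 0.0, 0.315]
wrist_force: [0.1, -0.9, 0.6]
finger_gap: 94.1
```

```bash
python3 - <<'E'
from h import *
np.set_printoptions(precision=1,suppress=True)
s=manip.read_state(); print(s['eef_pos'],s['eef_rot'],s['joints'],s['wrist_force'])
c=shot('wrist'); save(c,'w1.png'); P=cloud(c); print(c['W'])
for k in ['cap_mid','post_axis','port_rim']:
    for d in tip_of(k,'wrist')[:2]: print(k,d['confidence'],w(c,d['at']))
hsv=cv2.cvtColor(c['color'],cv2.COLOR_RGB2HSV)
yel=(hsv[...,0]>20)&(hsv[...,0]<35)&(hsv[...,1]>120)
m=yel&(P[...,2]>153)&(np.hypot(P[...,0]-545,P[...,1]+138)<45); q=P[m]
print(len(q),np.median(q,0)); 
if len(q)>20: print(cv2.minEnclosingCircle(q[:,:2].astype(np.float32)))
E
```

```text
[ 545.  -139.2  215.3] [-3.1  0.   0.3] [-0.3  0.3  1.5 -0.   1.3  0.9] [ 0.1 -0.9  0.6]
[[   0.3    0.9    0.2  613.6]
 [  -1.     0.3    0.1 -116.6]
 [  -0.    -0.2    1.   374.9]
 [   0.     0.     0.     1. ]]
cap_mid 0.6 [ 542.1 -140.3  143.2]
post_axis 0.89 [ 534.8 -218.5  118.9]
port_rim 0.75 [ 544.5 -137.7  115.2]
2618 [ 547.7 -139.6  160. ]
((551.80322265625, -146.93411254882812), 33.338401794433594)
```

>>> {"fn": "send_rows", "kwargs": {
  "plan": [
    {"travel": [0, 0, 14], "delta_rot": [0, 0, 0], "fingers": -0.6},
    {"travel": [0, 0, 14], "delta_rot": [0, 0, 0], "fingers": -0.6},
    {"travel": [0, 0, 14], "delta_rot": [0, 0, 0], "fingers": -0.6},
    {"travel": [0, 0, 14], "delta_rot": [0, 0, 0], "fingers": -0.6},
    {"travel": [0, 0, 11], "delta_rot": [0, 0, 0], "fingers": -0.4},
    {"travel": [0, 0, 0], "delta_rot": [0, 0, 0], "fingers": -0.2},
    {"travel": [0, 0, 0], "delta_rot": [0, 0, 0], "fingers": 1},
    {"travel": [0, 0, 0], "delta_rot": [0, 0, 0], "fingers": 1},
    {"travel": [0, 0, 0], "delta_rot": [0, 0, 0], "fingers": 1},
    {"travel": [0, 0, 0], "delta_rot": [0, 0, 0], "fingers": 1},
    {"travel": [0, 0, 0], "delta_rot": [0, 0, 0], "fingers": 1}
  ],
  "grip_force": 25
}}

```text
clock: 4.7
eef_pos: [545.5, -139.1, 148.7]
eef_rot: [3.141, -0.001, 0.315]
wrist_force: [0.4, -2.3, 1.9]
finger_gap: 43.4
```

>>> {"fn": "send_rows", "kwargs": {
  "plan": [
    {"travel": [0, 0, -0.8], "delta_rot": [0, 0, -6], "fingers": 1},
    {"travel": [0, 0, -0.8], "delta_rot": [0, 0, -6], "fingers": 1},
    {"travel": [0, 0, -0.8], "delta_rot": [0, 0, -6], "fingers": 1},
    {"travel": [0, 0, -0.8], "delta_rot": [0, 0, -6], "fingers": 1},
    {"travel": [0, 0, 0], "delta_rot": [0, 0, 0], "fingers": 1}
  ]
}}

```text
clock: 5.32
eef_pos: [545.4, -138.6, 151.8]
eef_rot: [-3.141, -0.001, 0.733]
wrist_force: [1.3, 1.7, 3.1]
finger_gap: 43.7
```

>>> {"fn": "send_rows", "kwargs": {
  "plan": [
    {"travel": [0, 0, -0.8], "delta_rot": [0, 0, -6], "fingers": 1},
    {"travel": [0, 0, -0.8], "delta_rot": [0, 0, -6], "fingers": 1},
    {"travel": [0, 0, -0.8], "delta_rot": [0, 0, -6], "fingers": 1},
    {"travel": [0, 0, -0.8], "delta_rot": [0, 0, -6], "fingers": 1},
    {"travel": [0, 0, -0.8], "delta_rot": [0, 0, -6], "fingers": 1},
    {"travel": [0, 0, -0.8], "delta_rot": [0, 0, -6], "fingers": 1},
    {"travel": [0, 0, -0.8], "delta_rot": [0, 0, -6], "fingers": 1},
    {"travel": [0, 0, -0.8], "delta_rot": [0, 0, -6], "fingers": 1},
    {"travel": [0, 0, -0.8], "delta_rot": [0, 0, -6], "fingers": 1},
    {"travel": [0, 0, -0.8], "delta_rot": [0, 0, -6], "fingers": 1},
    {"travel": [0, 0, 0], "delta_rot": [0, 0, 0], "fingers": 1},
    {"travel": [0, 0, 0], "delta_rot": [0, 0, 0], "fingers": 1}
  ]
}}

```text
clock: 6.82
eef_pos: [545.5, -138.5, 159.8]
eef_rot: [3.141, -0.001, 1.778]
wrist_force: [-0.1, 5.7, 4.9]
finger_gap: 43.2
```

```bash
python3 - <<'E'
from h import *
np.set_printoptions(precision=2,suppress=True)
s=manip.read_state(); print(s['eef_pos'],s['eef_rot'],s['joints'],s['wrist_force'],s['moment'])
c=shot('wrist'); P=cloud(c)
hsv=cv2.cvtColor(c['color'],cv2.COLOR_RGB2HSV)
yel=(hsv[...,0]>20)&(hsv[...,0]<35)&(hsv[...,1]>120)
m=yel&(P[...,2]>150)&(np.hypot(P[...,0]-545,P[...,1]+138)<25); print(m.sum(),np.median(P[m],0),np.percentile(P[m][:,2],[50,80,95]))
m=(np.hypot(P[...,0]-538,P[...,1]+180)<6); print('arm',m.sum(),np.median(P[m],0))
# swing rows: arc from current pose, 1.35 rad clockwise about post
T=pose(); post=np.array([534.5,-223.0]); n=18; th=1.35/n
r=T[:2,3]-post; print(np.hypot(*r))
rot=lambda a:np.array([[np.cos(a),-np.sin(a)],[np.sin(a),np.cos(a)]])
d=rot(-th)@r-r; print((T[:3,:3].T@np.r_[d,0]), np.degrees(th))
E
```

```text
[ 545.52 -138.47  159.82] [ 3.14 -0.    1.78] [-0.31  0.39  1.56  0.    1.19 -0.52] [-0.13  5.72  4.91] [0.81 0.01 0.11]
5311 [ 545.38 -134.47  170.81] [170.81 171.42 172.08]
arm 89 [ 536.26 -181.21  136.85]
85.2203621489328
[-2.33  5.95  0.  ] 4.297183463481175
```

>>> {"fn": "send_rows", "kwargs": {
  "plan": [
    {"travel": [-2.33, 5.95, 0], "delta_rot": [0, 0, 4.3], "fingers": 1},
    {"travel": [-2.33, 5.95, 0], "delta_rot": [0, 0, 4.3], "fingers": 1},
    {"travel": [-2.33, 5.95, 0], "delta_rot": [0, 0, 4.3], "fingers": 1},
    {"travel": [-2.33, 5.95, 0], "delta_rot": [0, 0, 4.3], "fingers": 1},
    {"travel": [0, 0, 0], "delta_rot": [0, 0, 0], "fingers": 1}
  ]
}}

```text
clock: 7.5
eef_pos: [570.2, -145.7, 159.7]
eef_rot: [3.141, -0.0, 1.478]
wrist_force: [3.0, 5.1, 4.7]
finger_gap: 43.3
```

>>> {"fn": "send_rows", "kwargs": {
  "plan": [
    {"travel": [-2.33, 5.95, 0], "delta_rot": [0, 0, 4.3], "fingers": 1},
    {"travel": [-2.33, 5.95, 0], "delta_rot": [0, 0, 4.3], "fingers": 1},
    {"travel": [-2.33, 5.95, 0], "delta_rot": [0, 0, 4.3], "fingers": 1},
    {"travel": [-2.33, 5.95, 0], "delta_rot": [0, 0, 4.3], "fingers": 1},
    {"travel": [-2.33, 5.95, 0], "delta_rot": [0, 0, 4.3], "fingers": 1},
    {"travel": [-2.33, 5.95, 0], "delta_rot": [0, 0, 4.3], "fingers": 1},
    {"travel": [-2.33, 5.95, 0], "delta_rot": [0, 0, 4.3], "fingers": 1},
    {"travel": [-2.33, 5.95, 0], "delta_rot": [0, 0, 4.3], "fingers": 1},
    {"travel": [-2.33, 5.95, 0], "delta_rot": [0, 0, 4.3], "fingers": 1},
    {"travel": [-2.33, 5.95, 0], "delta_rot": [0, 0, 4.3], "fingers": 1},
    {"travel": [-2.33, 5.95, 0], "delta_rot": [0, 0, 4.3], "fingers": 1},
    {"travel": [-2.33, 5.95, 0], "delta_rot": [0, 0, 4.3], "fingers": 1},
    {"travel": [-2.33, 5.95, 0], "delta_rot": [0, 0, 4.3], "fingers": 1},
    {"travel": [-2.33, 5.95, 0], "delta_rot": [0, 0, 4.3], "fingers": 1},
    {"travel": [0, 0, 0], "delta_rot": [0, 0, 0], "fingers": 1},
    {"travel": [0, 0, 0], "delta_rot": [0, 0, 0], "fingers": 1}
  ]
}}

```text
clock: 9.5
eef_pos: [619.7, -215.5, 159.9]
eef_rot: [3.141, -0.001, 0.431]
wrist_force: [4.2, 0.2, 4.1]
finger_gap: 43.4
```

>>> {"fn": "send_rows", "kwargs": {
  "plan": [
    {"travel": [0, 0, 0], "delta_rot": [0, 0, 0], "fingers": -1},
    {"travel": [0, 0, 0], "delta_rot": [0, 0, 0], "fingers": -1},
    {"travel": [0, 0, 0], "delta_rot": [0, 0, 0], "fingers": -1},
    {"travel": [0, 0, -10], "delta_rot": [0, 0, 0], "fingers": -1},
    {"travel": [0, 0, -20], "delta_rot": [0, 0, 0], "fingers": -1},
    {"travel": [0, 0, -30], "delta_rot": [0, 0, 0], "fingers": -1},
    {"travel": [0, 0, -25], "delta_rot": [0, 0, 0], "fingers": -1},
    {"travel": [-9, -25, 0], "delta_rot": [0, 0, 0], "fingers": -1},
    {"travel": [-9, -25, 0], "delta_rot": [0, 0, 0], "fingers": -1},
    {"travel": [-9, -25, 0], "delta_rot": [0, 0, 0], "fingers": -1},
    {"travel": [-9, -25, 0], "delta_rot": [0, 0, 0], "fingers": -1},
    {"travel": [0, 0, 0], "delta_rot": [0, 0, 0], "fingers": -1},
    {"travel": [0, 0, 0], "delta_rot": [0, 0, 0], "fingers": -1}
  ]
}}

```text
clock: 11.12
eef_pos: [545.5, -139.9, 245.2]
eef_rot: [3.141, -0.001, 0.43]
wrist_force: [0.5, -0.7, -0.3]
finger_gap: 94.1
```

```bash
python3 - <<'E'
from h import *
np.set_printoptions(precision=2,suppress=True)
s=manip.read_state(); print(s['eef_pos'],s['eef_rot'],s['joints'],s['wrist_force'],s['clock'])
for n in ['wrist','top','scene']:
    c=shot(n); save(c,n+'2.png'); P=cloud(c)
    for k in ['port_rim','plunger_spot','cap_mid','post_axis']:
        for d in tip_of(k,n)[:2]: print(n,k,round(d['confidence'],2),w(c,d['at']))
    hsv=cv2.cvtColor(c['color'],cv2.COLOR_RGB2HSV); near=np.hypot(P[...,0]-545,P[...,1]+138)<35
    red=((hsv[...,0]<8)|(hsv[...,0]>172))&(hsv[...,1]>110)&(hsv[...,2]>60)&near
    v,u=np.nonzero(red); print('red',len(u)); 
    if len(u): print(u.mean(),v.mean(),np.median(P[red],0),P[red].mean(0))
    rim=near&(P[...,2]>116)&(P[...,2]<125)
    if rim.sum()>20: print('rim',rim.sum(),cv2.minEnclosingCircle(P[rim][:,:2].astype(np.float32)),np.median(P[rim],0))
E
```

```text
[ 545.45 -139.94  245.18] [ 3.14 -0.    0.43] [-0.32  0.31  1.45 -0.    1.37  0.82] [ 0.45 -0.68 -0.31] 11.125
wrist port_rim 0.87 [ 546.82 -137.61  118.22]
wrist plunger_spot 0.7 [ 540.72 -138.99  106.37]
wrist cap_mid 0.93 [ 617.73 -215.96  152.88]
wrist post_axis 0.93 [ 531.75 -219.24  117.95]
red 37
279.0810810810811 207.83783783783784 [ 544.04 -139.35  107.6 ] [ 544.26 -139.33  107.77]
rim 913 ((544.3665161132812, -138.90017700195312), 22.817556381225586) [ 545.5  -138.29  119.19]
top port_rim 0.98 [ 542.23 -139.01  116.57]
top cap_mid 0.68 [ 619.71 -214.31  153.91]
top post_axis 0.6 [ 529.55 -223.13  119.62]
red 0
scene port_rim 0.9 [ 542.61 -137.41  120.43]
scene plunger_spot 0.37 [ 543.79 -137.69  110.36]
scene post_axis 0.82 [ 532.8  -223.56  118.99]
red 3
191.33333333333334 198.33333333333334 [ 541.53 -138.9   108.49] [ 542.9  -139.19  108.91]
rim 244 ((543.927734375, -138.19833374023438), 23.76253318786621) [ 546.56 -138.56  119.68]
```

View pics/wrist2.png

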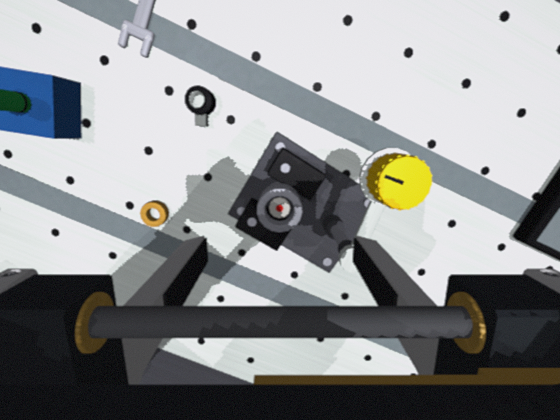

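The wrist view shows the port open with the red spot at (279,208), and the cap well aside at (400,180). Next is the gauge.

```bash
python3 - <<'E'
from h import *
T=pose(); T2=T.copy(); G=R.from_euler('xyz',[np.pi,0,1.57])
print(np.degrees((R.from_matrix(T[:3,:3]).inv()*G).as_rotvec()))
T2[:3,:3]=G.as_matrix(); plan([522.7,172.4,200],1.57,10,T2)
E
```

```text
[-3.41756079e-03 -1.31353795e-03 -6.53161890e+01]
[31.19, -2.26, 4.46] [0.0, 0.0, 0.0]
x 10
```

>>> {"fn": "send_rows", "kwargs": {
  "plan": [
    {"travel": [0, 0, 0], "delta_rot": [0, 0, -9.33], "fingers": -1},
    {"travel": [0, 0, 0], "delta_rot": [0, 0, -9.33], "fingers": -1},
    {"travel": [0, 0, 0], "delta_rot": [0, 0, -9.33], "fingers": -1},
    {"travel": [0, 0, 0], "delta_rot": [0, 0, -9.33], "fingers": -1},
    {"travel": [0, 0, 0], "delta_rot": [0, 0, -9.33], "fingers": -1},
    {"travel": [0, 0, 0], "delta_rot": [0, 0, -9.33], "fingers": -1},
    {"travel": [0, 0, 0], "delta_rot": [0, 0, -9.33], "fingers": -1},
    {"travel": [31.2, -2.3, 4.5], "delta_rot": [0, 0, 0], "fingers": -1},
    {"travel": [31.2, -2.3, 4.5], "delta_rot": [0, 0, 0], "fingers": -1},
    {"travel": [31.2, -2.3, 4.5], "delta_rot": [0, 0, 0], "fingers": -1},
    {"travel": [31.2, -2.3, 4.5], "delta_rot": [0, 0, 0], "fingers": -1},
    {"travel": [31.2, -2.3, 4.5], "delta_rot": [0, 0, 0], "fingers": -1},
    {"travel": [31.2, -2.3, 4.5], "delta_rot": [0, 0, 0], "fingers": -1},
    {"travel": [31.2, -2.3, 4.5], "delta_rot": [0, 0, 0], "fingers": -1},
    {"travel": [31.2, -2.3, 4.5], "delta_rot": [0, 0, 0], "fingers": -1},
    {"travel": [31.2, -2.3, 4.5], "delta_rot": [0, 0, 0], "fingers": -1},
    {"travel": [31.2, -2.3, 4.5], "delta_rot": [0, 0, 0], "fingers": -1},
    {"travel": [0, 0, 0], "delta_rot": [0, 0, 0], "fingers": -1},
    {"travel": [0, 0, 0], "delta_rot": [0, 0, 0], "fingers": -1}
  ]
}}

```text
clock: 14.25
eef_pos: [522.4, 172.0, 199.8]
eef_rot: [3.141, 0.0, 1.57]
wrist_force: [-0.5, -0.2, 0.3]
finger_gap: 94.1
```

```bash
python3 - <<'E'
from h import *
np.set_printoptions(precision=2,suppress=True)
s=manip.read_state(); print(s['eef_pos'],s['eef_rot'],s['joints'],s['wrist_force'],s['clock'])
c=shot('wrist'); save(c,'w3.png'); P=cloud(c)
for k in ['gauge_mid','stand_top']:
    for d in tip_of(k,'wrist')[:4]: print(k,round(d['confidence'],2),w(c,d['at']))
near=np.hypot(P[...,0]-522,P[...,1]-172)<20
m=near&(P[...,2]>116); print(m.sum(),np.median(P[m],0),cv2.minEnclosingCircle(P[m][:,:2].astype(np.float32)))
m=(np.hypot(P[...,0]-522,P[...,1]-172)<55)&(P[...,2]>47)&(P[...,2]<53); print(cv2.minAreaRect(P[m][:,:2].astype(np.float32)))
E
```

```text
[522.4  172.   199.76] [3.14 0.   1.57] [ 0.25  0.32  1.55 -0.    1.27  0.25] [-0.45 -0.19  0.26] 14.25
gauge_mid 0.92 [698.   287.9   12.93]
gauge_mid 0.7 [522.59 172.48  85.37]
stand_top 0.92 [521.47 168.28  54.35]
563 [522.2  190.83 303.75] ((522.1472778320312, 176.92376708984375), 15.292430877685547)
((521.1929321289062, 171.9446563720703), (70.22464752197266, 70.49079132080078), 15.857776641845703)
```

>>> {"fn": "send_rows", "kwargs": {
  "plan": [
    {"travel": [0.3, 0, 16], "delta_rot": [0, 0, 0], "fingers": -0.6},
    {"travel": [0, 0, 16], "delta_rot": [0, 0, 0], "fingers": -0.4},
    {"travel": [0, 0, 16], "delta_rot": [0, 0, 0], "fingers": -0.3},
    {"travel": [0, 0, 16], "delta_rot": [0, 0, 0], "fingers": -0.2},
    {"travel": [0, 0, 16], "delta_rot": [0, 0, 0], "fingers": -0.2},
    {"travel": [0, 0, 16], "delta_rot": [0, 0, 0], "fingers": -0.2},
    {"travel": [0, 0, 14], "delta_rot": [0, 0, 0], "fingers": -0.2},
    {"travel": [0, 0, 2], "delta_rot": [0, 0, 0], "fingers": 0},
    {"travel": [0, 0, 0], "delta_rot": [0, 0, 0], "fingers": 1},
    {"travel": [0, 0, 0], "delta_rot": [0, 0, 0], "fingers": 1},
    {"travel": [0, 0, 0], "delta_rot": [0, 0, 0], "fingers": 1},
    {"travel": [0, 0, 0], "delta_rot": [0, 0, 0], "fingers": 1},
    {"travel": [0, 0, 0], "delta_rot": [0, 0, 0], "fingers": 1}
  ],
  "grip_force": 25
}}

```text
clock: 16.02
eef_pos: [522.5, 172.8, 88.1]
eef_rot: [3.141, -0.0, 1.57]
wrist_force: [-1.6, 0.3, 5.6]
finger_gap: 21.4
```

>>> {"fn": "send_rows", "kwargs": {
  "plan": [
    {"travel": [0, 0, -6], "delta_rot": [0, 0, 0], "fingers": 1},
    {"travel": [0, 0, -9], "delta_rot": [0, 0, 0], "fingers": 1},
    {"travel": [0, 0, -9], "delta_rot": [0, 0, 0], "fingers": 1},
    {"travel": [0, 0, -9], "delta_rot": [0, 0, 0], "fingers": 1},
    {"travel": [0, 0, -9], "delta_rot": [0, 0, 0], "fingers": 1},
    {"travel": [0, 0, -9], "delta_rot": [0, 0, 0], "fingers": 1},
    {"travel": [0, 0, -10], "delta_rot": [0, 0, 0], "fingers": 1},
    {"travel": [0, 0, -15], "delta_rot": [0, 0, 0], "fingers": 1},
    {"travel": [0, 0, -20], "delta_rot": [0, 0, 0], "fingers": 1},
    {"travel": [0, 0, -20], "delta_rot": [0, 0, 0], "fingers": 1},
    {"travel": [0, 0, -20], "delta_rot": [0, 0, 0], "fingers": 1},
    {"travel": [0, 0, -10], "delta_rot": [0, 0, 0], "fingers": 1},
    {"travel": [0, 0, 0], "delta_rot": [0, 0, 0], "fingers": 1},
    {"travel": [0, 0, 0], "delta_rot": [0, 0, 0], "fingers": 1}
  ]
}}

```text
clock: 17.77
eef_pos: [522.1, 172.7, 232.9]
eef_rot: [-3.14, 0.0, 1.57]
wrist_force: [-0.3, -0.0, -0.9]
finger_gap: 21.3
```

```bash
python3 - <<'E'
from h import *
np.set_printoptions(precision=2,suppress=True)
s=manip.read_state(); print(s['eef_pos'],s['eef_rot'],s['wrist_force'],s['finger_gap'],s['clock'])
for n in ['scene','top','wrist']:
    c=shot(n); save(c,n+'4.png')
    for k in ['gauge_mid','gauge_tip']:
        for d in tip_of(k,n)[:4]: print(n,k,round(d['confidence'],2),w(c,d['at']))
    if n=='scene': cv2.imwrite('pics/crop4.png',cv2.resize(c['color'][100:280,280:500,::-1],None,fx=3,fy=3,interpolation=cv2.INTER_CUBIC))
plan([545.2,-139,230],1.57,14)
E
```

```text
[522.09 172.7  232.92] [-3.14  0.    1.57] [-0.33 -0.   -0.93] 21.25212467046559 17.775
scene gauge_mid 0.78 [693.39 287.23  14.78]
scene gauge_mid 0.74 [521.26 171.53 228.56]
scene gauge_mid 0.66 [502.61 505.34  14.08]
scene gauge_tip 0.95 [424.41 438.87  14.51]
scene gauge_tip 0.89 [589.84 290.7   14.84]
scene gauge_tip 0.75 [521.46 169.68 148.81]
top gauge_mid 0.87 [697.63 286.73  15.42]
top gauge_mid 0.84 [504.86 505.01  19.96]
top gauge_tip 0.62 [424.48 431.28  19.9 ]
top gauge_tip 0.61 [591.94 293.15  15.77]
wrist gauge_mid 0.57 [523.14 175.1  226.15]
wrist gauge_mid 0.57 [699.05 286.38  11.41]
wrist gauge_tip 0.69 [592.45 292.91  14.22]
[-22.27, 1.66, 0.26] [-0.0, 0.0, -0.0]
x 14
```

View pics/crop4.png

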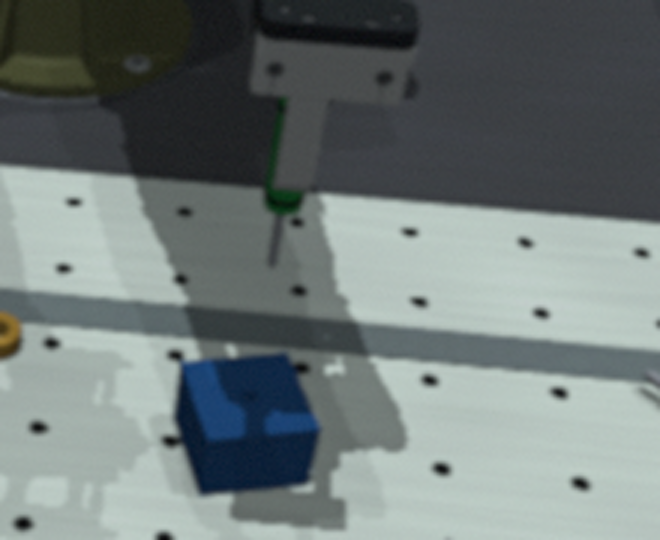

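The crop shows the gauge held with its rod pointing down at (275,240), and the stand is empty. The networks now place the two big look-alikes lying down, so I check them and the wrench, and measure the gauge's tilt.

```bash
python3 - <<'E'
from h import *
np.set_printoptions(precision=1,suppress=True)
for n in ['scene','top']:
    c=shot(n); P=cloud(c); save(c,n+'5.png')
    for k in ['gauge_mid','wrench','solenoid','union_nut','cap_mid']:
        for d in tip_of(k,n)[:3]: print(n,k,round(d['confidence'],2),w(c,d['at']))
    near=np.hypot(P[...,0]-522,P[...,1]-172)<25
    for z0,z1 in((145,165),(165,180),(180,192),(193,205),(205,216)):
        m=near&(P[...,2]>z0)&(P[...,2]<z1)
        if m.sum()>2:print(z0,m.sum(),P[m].mean(0),np.ptp(P[m],axis=0))
E
```

```text
scene gauge_mid 0.79 [694.  287.4  14. ]
scene gauge_mid 0.66 [504.2 508.2  11.9]
scene gauge_mid 0.51 [522.7 172.4 230. ]
scene wrench 0.34 [ 532.1 -223.8  118.3]
scene solenoid 0.96 [609.9  -2.2   0.5]
scene union_nut 0.74 [ 542.3 -139.4  120.3]
scene cap_mid 0.59 [ 616.9 -217.4  158.6]
145 18 [523.2 172.1 159.7] [ 5.7  5.5 11.9]
165 25 [523.2 172.  172.7] [ 3.9  5.2 13.9]
180 16 [523.5 172.1 184.9] [5.6 5.5 8.7]
193 65 [529.6 171.4 200.4] [13.9 21.5  9.5]
205 53 [530.3 170.3 209.4] [12.2 20.1 10.5]
top gauge_mid 0.62 [506.8 502.1  19.2]
top gauge_mid 0.57 [696.9 285.4  14.7]
top wrench 0.74 [711.6 101.5   0.4]
top solenoid 0.44 [608.6   1.3  -0.5]
top union_nut 0.61 [440.6   3.6   0.3]
top union_nut 0.27 [608.7  -0.6  -0.4]
top cap_mid 0.59 [ 618.7 -211.8  152.5]
```

View pics/scene5.png

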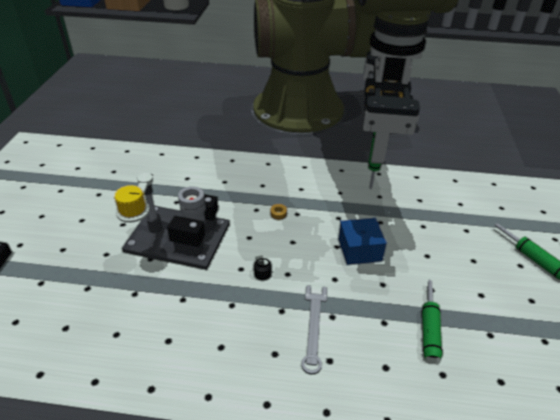

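The two big look-alikes are lying flat and at rest at (430,320) and (540,255); my gripper or camera knocked them over. The wrench, nut and solenoid are unmoved, and the held gauge is upright. I go on to the port.

>>> {"fn": "send_rows", "kwargs": {
  "plan": [
    {"travel": [-10, 0.8, 0], "delta_rot": [0, 0, 0], "fingers": 1},
    {"travel": [-22, 1.6, 0], "delta_rot": [0, 0, 0], "fingers": 1},
    {"travel": [-22, 1.6, 0], "delta_rot": [0, 0, 0], "fingers": 1},
    {"travel": [-22, 1.6, 0], "delta_rot": [0, 0, 0], "fingers": 1},
    {"travel": [-22, 1.6, 0], "delta_rot": [0, 0, 0], "fingers": 1},
    {"travel": [-22, 1.6, 0], "delta_rot": [0, 0, 0], "fingers": 1},
    {"travel": [-22, 1.6, 0], "delta_rot": [0, 0, 0], "fingers": 1},
    {"travel": [-22, 1.6, 0], "delta_rot": [0, 0, 0], "fingers": 1},
    {"travel": [-22, 1.6, 0], "delta_rot": [0, 0, 0], "fingers": 1},
    {"travel": [-22, 1.6, 0], "delta_rot": [0, 0, 0], "fingers": 1},
    {"travel": [-22, 1.6, 0], "delta_rot": [0, 0, 0], "fingers": 1},
    {"travel": [-22, 1.6, 0], "delta_rot": [0, 0, 0], "fingers": 1},
    {"travel": [-22, 1.6, 0], "delta_rot": [0, 0, 0], "fingers": 1},
    {"travel": [-22, 1.6, 0], "delta_rot": [0, 0, 0], "fingers": 1},
    {"travel": [-15, 1.4, 0], "delta_rot": [0, 0, 0], "fingers": 1},
    {"travel": [0, 0, 0], "delta_rot": [0, 0, 0], "fingers": 1},
    {"travel": [0, 0, 0], "delta_rot": [0, 0, 0], "fingers": 1}
  ]
}}

```text
clock: 20.95
eef_pos: [545.0, -137.8, 233.6]
eef_rot: [-3.141, -0.0, 1.57]
wrist_force: [0.1, 1.1, -1.6]
finger_gap: 21.5
```

```bash
python3 - <<'E'
from h import *
np.set_printoptions(precision=2,suppress=True)
s=manip.read_state(); print(s['eef_pos'],s['eef_rot'],s['wrist_force'],s['clock'])
x0,y0=s['eef_pos'][:2]
for n in ['scene','wrist','top']:
    c=shot(n); P=cloud(c); save(c,n+'6.png')
    for k in ['gauge_tip','plunger_spot','port_rim']:
        for d in tip_of(k,n)[:2]: print(n,k,round(d['confidence'],2),w(c,d['at']))
    near=np.hypot(P[...,0]-x0,P[...,1]-y0)<25
    for z0,z1 in((105,110),(116,124),(145,165),(165,178),(178,190)):
        m=near&(P[...,2]>z0)&(P[...,2]<z1)
        if m.sum()>2:print(n,z0,m.sum(),P[m].mean(0),np.ptp(P[m],axis=0))
E
```

```text
[ 544.96 -137.81  233.6 ] [-3.14 -0.    1.57] [ 0.08  1.06 -1.55] 20.95
scene gauge_tip 0.75 [ 543.76 -136.14  149.85]
scene gauge_tip 0.58 [589.08 292.99  11.01]
scene plunger_spot 0.54 [ 545.18 -138.34  111.75]
scene port_rim 0.85 [ 540.56 -139.51  122.11]
scene port_rim 0.35 [ 544.94 -141.92  148.66]
scene 105 116 [ 546.47 -136.93  107.65] [40.96 43.    4.95]
scene 116 238 [ 545.22 -138.66  119.31] [44.97 45.08  7.69]
scene 145 22 [ 545.59 -137.54  159.9 ] [ 4.8   4.73 12.69]
scene 165 19 [ 545.64 -137.52  172.15] [ 2.63  6.63 11.6 ]
scene 178 19 [ 546.24 -137.26  183.44] [ 5.94  4.83 11.13]
wrist gauge_tip 0.95 [ 540.85 -133.76  151.96]
wrist port_rim 0.66 [ 544.13 -143.91  115.44]
wrist port_rim 0.55 [ 538.82 -136.44  109.1 ]
wrist 105 414 [ 544.16 -138.31  107.43] [34.28 37.05  4.8 ]
wrist 116 827 [ 543.79 -134.89  119.03] [45.6  41.71  5.59]
wrist 145 23 [ 544.86 -136.35  160.13] [5.82 2.94 9.05]
wrist 165 10 [ 545.24 -136.07  166.76] [4.83 2.07 3.42]
top gauge_tip 0.75 [424.89 428.09  20.46]
top gauge_tip 0.57 [588.46 290.29  15.99]
top port_rim 0.9 [ 542.01 -139.02  115.65]
top 105 3 [ 537.52 -117.34  106.02] [6.21 2.22 1.74]
top 116 36 [ 546.79 -119.81  119.44] [26.97  8.84  7.03]
```

>>> {"fn": "send_rows", "kwargs": {
  "plan": [
    {"travel": [-1, 0, 10], "delta_rot": [0, 0, 0], "fingers": 1},
    {"travel": [0, 0, 10], "delta_rot": [0, 0, 0], "fingers": 1},
    {"travel": [0, 0, 8], "delta_rot": [0, 0, 0], "fingers": 1},
    {"travel": [0, 0, 6], "delta_rot": [0, 0, 0], "fingers": 1},
    {"travel": [0, 0, 4], "delta_rot": [0, 0, 0], "fingers": 1},
    {"travel": [0, 0, 1], "delta_rot": [0, 0, 0], "fingers": 1},
    {"travel": [0, 0, 0], "delta_rot": [0, 0, 0], "fingers": 1},
    {"travel": [0, 0, 0], "delta_rot": [0, 0, 0], "fingers": 1},
    {"travel": [0, 0, 0], "delta_rot": [0, 0, 0], "fingers": 1}
  ]
}}

```text
clock: 22.68
eef_pos: [545.1, -139.3, 194.8]
eef_rot: [3.141, 0.0, 1.57]
wrist_force: [0.5, 0.7, -0.7]
finger_gap: 21.5
```

```bash
python3 - <<'E'
from h import *
np.set_printoptions(precision=2,suppress=True)
s=manip.read_state(); print(s['eef_pos'],s['eef_rot'],s['wrist_force'],s['clock'])
x0,y0=s['eef_pos'][:2]
c=shot('wrist'); P=cloud(c)
for k in ['gauge_tip','plunger_spot','port_rim']:
    for d in tip_of(k,'wrist')[:2]: print(k,round(d['confidence'],2),w(c,d['at']))
cv2.imwrite('pics/crop7.png',cv2.resize(c['color'][140:290,180:380,::-1],None,fx=4,fy=4,interpolation=cv2.INTER_CUBIC))
near=np.hypot(P[...,0]-x0,P[...,1]-y0)<25
for z0,z1 in((104,110),(125,140),(116,124)):
    m=near&(P[...,2]>z0)&(P[...,2]<z1); print(z0,m.sum(),P[m].mean(0),np.ptp(P[m],axis=0))
E
```

```text
[ 545.08 -139.28  194.8 ] [3.14 0.   1.57] [ 0.51  0.7  -0.69] 22.675
gauge_tip 0.95 [ 541.2  -135.77  111.64]
plunger_spot 0.74 [ 540.5  -137.69  106.56]
port_rim 0.85 [ 542.71 -139.4   118.45]
104 466 [ 543.95 -135.38  107.31] [43.12 34.13  5.96]
125 12 [ 544.85 -137.53  127.1 ] [4.05 1.63 4.67]
116 961 [ 544.26 -131.75  119.07] [45.2  39.62  7.94]
```

View pics/crop7.png

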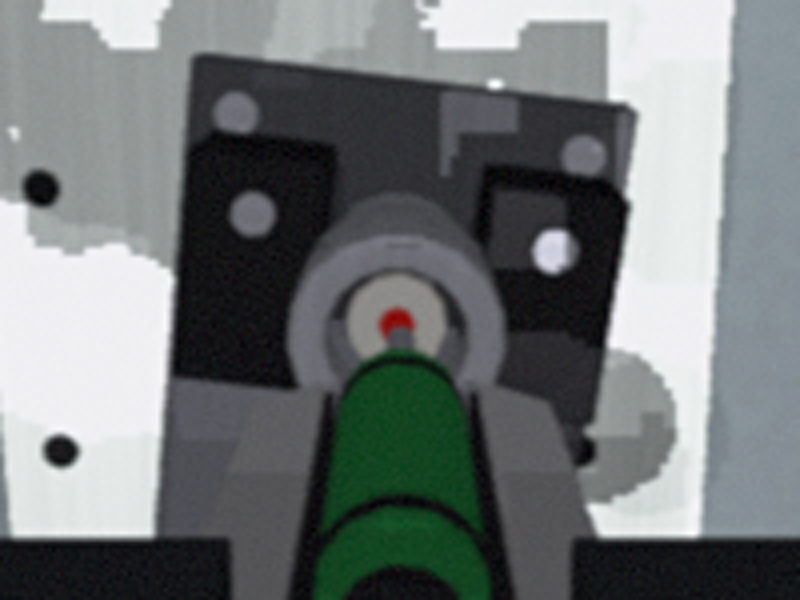

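The crop shows the steel tip at (402,330), just above the red spot at (397,323). It is about 1 mm too far in +x, so I correct that and creep down.

>>> {"fn": "send_rows", "kwargs": {
  "plan": [
    {"travel": [0, -0.8, 1], "delta_rot": [0, 0, 0], "fingers": 1},
    {"travel": [0, 0, 1], "delta_rot": [0, 0, 0], "fingers": 1},
    {"travel": [0, 0, 1], "delta_rot": [0, 0, 0], "fingers": 1},
    {"travel": [0, 0, 1], "delta_rot": [0, 0, 0], "fingers": 1},
    {"travel": [0, 0, 1], "delta_rot": [0, 0, 0], "fingers": 1},
    {"travel": [0, 0, 1], "delta_rot": [0, 0, 0], "fingers": 1},
    {"travel": [0, 0, 0], "delta_rot": [0, 0, 0], "fingers": 1},
    {"travel": [0, 0, 0], "delta_rot": [0, 0, 0], "fingers": 1}
  ]
}}

```text
clock: 23.88
eef_pos: [544.3, -139.3, 188.8]
eef_rot: [3.141, 0.0, 1.57]
wrist_force: [0.0, 1.1, 0.6]
finger_gap: 21.1
```

>>> {"fn": "send_rows", "kwargs": {
  "plan": [
    {"travel": [0, 0, 0.7], "delta_rot": [0, 0, 0], "fingers": 1},
    {"travel": [0, 0, 0.7], "delta_rot": [0, 0, 0], "fingers": 1},
    {"travel": [0, 0, 0.6], "delta_rot": [0, 0, 0], "fingers": 1},
    {"travel": [0, 0, 0], "delta_rot": [0, 0, 0], "fingers": 1},
    {"travel": [0, 0, 0], "delta_rot": [0, 0, 0], "fingers": 1},
    {"travel": [0, 0, 0], "delta_rot": [0, 0, 0], "fingers": 1}
  ]
}}

```text
clock: 24.62
eef_pos: [544.3, -139.3, 186.7]
eef_rot: [3.141, 0.0, 1.57]
wrist_force: [-0.7, 0.1, 3.1]
finger_gap: 21.3
```

```bash
python3 - <<'E'
from h import *
f=[]
for i in range(6):
    c=shot('wrist'); f.append(manip.read_state()['wrist_force'][2])
print(np.round(f,2),manip.read_state()['eef_pos'])
E
```

```text
[2.02 2.3  2.14 1.99 1.92 2.83] [ 544.22621861 -139.27194248  186.64714823]
```

>>> {"fn": "send_rows", "kwargs": {
  "plan": [
    {"travel": [0, 0, 0.7], "delta_rot": [0, 0, 0], "fingers": 1},
    {"travel": [0, 0, 0.7], "delta_rot": [0, 0, 0], "fingers": 1},
    {"travel": [0, 0, 0.6], "delta_rot": [0, 0, 0], "fingers": 1},
    {"travel": [0, 0, 0], "delta_rot": [0, 0, 0], "fingers": 1},
    {"travel": [0, 0, 0], "delta_rot": [0, 0, 0], "fingers": 1},
    {"travel": [0, 0, 0], "delta_rot": [0, 0, 0], "fingers": 1}
  ]
}}

```text
clock: 25.68
eef_pos: [544.2, -139.3, 184.7]
eef_rot: [3.142, 0.0, 1.57]
wrist_force: [-0.1, 0.1, 3.7]
finger_gap: 21.3
```

```bash
python3 - <<'E'
from h import *
np.set_printoptions(precision=1,suppress=True)
f=[]
for i in range(8):
    c=shot('wrist'); f.append(manip.read_state()['wrist_force'][2])
P=cloud(c); s=manip.read_state(); print(np.round(f,2),np.mean(f),s['eef_pos'],s['eef_rot'],s['finger_gap'])
hsv=cv2.cvtColor(c['color'],cv2.COLOR_RGB2HSV)
m=(np.hypot(P[...,0]-544.5,P[...,1]+139)<10)&(P[...,2]<112)&(hsv[...,1]<50)&(hsv[...,2]>110); print('plunger top',m.sum(),np.median(P[m],0))
cv2.imwrite('pics/crop8.png',cv2.resize(c['color'][140:290,180:380,::-1],None,fx=4,fy=4,interpolation=cv2.INTER_CUBIC))
c=shot('top')
for d in tip_of('cap_mid','top')[:1]: print(w(c,d['at']))
E
```

```text
[2.8 2.9 2.7 2.8 3.5 3.1 3.  3.3] 3.007972349930851 [ 544.3 -139.3  184.7] [3.1 0.  1.6] 21.328022174001216
plunger top 258 [ 545.1 -136.2  102.3]
[ 620.3 -215.5  157.4]
```

View pics/crop8.png

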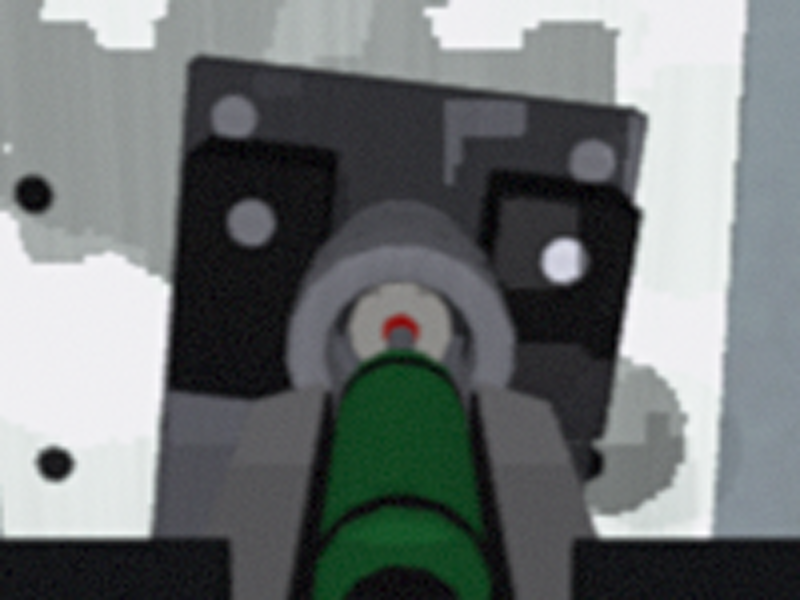

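The tip sits on the red spot at (400,330). Depth shows the plunger about 5 mm down and the force is about 4 N, so I hand in.

```bash
python3 -c "
from cell import manip
print(manip.sign_off()); s=manip.read_state(); print(s['clock'],s['eef_pos'],s['wrist_force'],s['finger_gap'])"
```

```text
the job is handed in; nothing more can be done
None
the job is handed in; nothing more can be done
```

The job is handed in, with the green gauge still held upright on the red spot. By my last checks every condition was met, but sign-off gives no verdict. The last clock reading was 25.7 s, a little before hand-in.

- **Cap:** it turned to about 1.47 rad (it rose 11 mm, past the 1.2 rad needed). I then swung its arm about 1.35 rad aside and let it go. The top camera still saw it there at the end.
- **Gauge:** I gripped the smallest gauge at 25 N and drew it out of the stand. The tip looked centred on the red spot in the wrist picture, about 1 mm off at most.
- **Plunger:** depth gave about 5.3 mm pressed. The wrist force of about 4 N, corrected for the gauge's weight, suggests about 4.2 mm. The two differ by about 1 mm, and both lie within 2.5–7.5 mm.

**Knocked over:** the two larger look-alike gauges fell while I was picking up the right one, most likely touched by the gripper body or its camera. They stayed on the work surface and were at rest. I last checked the wrench, solenoid and nut before moving to the port. All three were within about 5 mm of where they started, roughly the measuring error.

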